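# Unclip the dust filter cover

### The job

Open the dust filter box, the one of the two metal boxes that has a round hose stub, for cleaning: squeeze the two black snap tabs of its clip-on cover together, lift the cover off, and set it down gently, tabs up, in the middle of the black rubber mat. Leave the cover of the other box, the one without a stub, clipped on.

Things in the scene. Friction and masses are not known exactly. Their poses are not given: they have to be found in the camera images.
- filter_cover_grip (a point): Pinch point of the filter box's grey cover (134 x 108 x 4 mm plate, 0.15 kg): midway between its 2 upright black tabs, 24 mm above the plate, 12 below tab tops; z up, y from tab to tab. Tabs: 34 mm long in x, 54 across outer faces (in y). Each slides in 14 mm against a 2-6 N spring to a stop (26 across), unhooking at about 40 across; carry by the squeezed tabs. On its feet: 46 mm over its support.
- filter_box: Dust filter box fixed to the bench: sheet metal, 150 (x) x 130 (y) x 80 mm high, a round hose stub (54 mm diameter, 45 long) level on its +x face. Origin: centre of its underside, z up. The cover lies centred on top, same axes, its pinch point 108 mm above this origin, with 3 to 5 mm side play; its feet and hooks reach 18 mm down into the box, so unhooked it lifts straight up.
- plain_cover_grip (a point): Pinch point of the identical cover on the other box, which is the same in size and material but has no hose stub. This cover stays clipped on.
- mat_top (a point): Centre of the top face of the flat black rubber mat, 200 (x) x 180 (y) x 4 mm, fixed to the bench; z up, x and y along its sides. The cover goes here, standing on its four feet (18 mm long, under the plate), tabs up.
Things that resemble listed ones, but are neither listed nor needed, are in the scene too. Leave any red or yellow look-alike of the part that bears filter_cover_grip alone. Leave any red look-alike of the filter_box alone.

How it is judged:
By the outcome, as a careful person would: the job done as asked, in the order asked, and still so for the second after the job is handed in, with the robot touching nothing.
It also fails if it takes over 48 s, if anything falls off the work surface, if the arm or the gripper's body presses on something with over 40 N, if the wrist force passes 120 N, or if a joint passes its speed limit or range.

### The arm

A 6-joint arm with a two-finger parallel gripper is mounted at the origin on the work surface. World frame = base frame: x ahead of the robot, y to its left, z up, the work surface at z = 0. Lengths are in mm, angles in rad, forces in N, time in s.
With the tool pointing down it reaches from about 350 to 875 mm from the base axis. Payload 4.2 kg.
Tool frame: the origin (TCP) lies between the finger pads; the fingertips stand 17 mm ahead of it and the grasp point (between the pads) lies 2 mm behind it (nose_length is the distance from the TCP to the fingertips, in mm); z points along the fingers, y is the direction in which the jaws open and shut (so a half turn about z gives the same grasp; the last joint's range is limited). The gripper opens to 85 mm and grips with 20 to 120 N. Pads are 22 mm wide; open, the fingers measure 114 mm over their backs; the gripper's body (76 mm by 85 mm) begins 54 mm behind the grasp point. The pads swing forward as they close: fully open they stand 13 mm farther back than shut.
Start: joints at [1.434, 0.385, 0.008, 0, -1.194, -0.259], TCP at [240.933, 576.672, 248.312] pointing down, gripper open.
Joint ranges: [-3.14, 3.14], [-1.21, 2.06], [-1.07, 1.41], [-3.16, 2.05], [-2.99, -0.16], [-3.1, 3.1]. Speed limits (rad/s): [2.79, 2.79, 3.14, 3.14, 3.14, 3.14].

### API

Orientations are given as a unit quaternion [x, y, z, w].
In Python, from bench import * gives the robot as it stands.
- The arm moves only by the tool jog_arm, never from a script. Its argument "increments" is a list of rows, each a list of 4 numbers: the shift along the tool's x, y, z in m, then the turn about the tool's z in degrees. A call has 1 to 10 rows; each row is the pose to reach, as a shift and turn from the pose measured when the call began, along the tool's axes at that moment; what a row does not reach only later rows make up. A row lasts 1/8 s, in which the tool goes at most 62.5 mm and 10.7 degrees, less where a joint would pass 70% of its speed; a pose out of reach is approached as far as the arm can. A call with a gripper value outside its range is refused whole. "hand" is the gripper's target within -1 to 1 (fully open at 1, half-way at 0, shut at -1), set as the call begins (left out, the last holds). The fingers move at their own pace and stop on an object; the grip force is fixed at half the most. Time passes only in rows, so rows that repeat a pose let the fingers close. It gives the time, the measured TCP pose, the force and the opening at its end, in the units of the state.
- read_state(): the state, without advancing time (a new reading comes with each control period).
- get_image(name): name is "scene" or "top" or "wrist"; returns the picture (384x512x3 uint8, red, green, blue); there is no depth.
- calibration(name): a dict with "fx", "fy", "cx", "cy" (pixels), "position" and "rotation" of the camera in the world; the wrist camera has in their place "hand_eye" (4x4, takes a point from camera to tool coordinates, whose origin is the TCP and whose axes are the flange's). Camera axes: x right, y up, looking along -z (the intrinsics and any distortion apply to the point x, -y, -z); pixel columns grow to the right and rows downward; lengths in mm; the calibration is good to about 2 mm. The wrist camera is an equidistant fisheye: a pixel r from the principal point sees the ray r / f radians off the axis. A picture is of the moment at which its call begins: read the wrist's pose just before it. calibration takes no time and is no camera call.
- job_done(): hands the job in, once; it reports no verdict.
The state is a dict: "clock": time; "joints": joint angles; "joint_vel": joint speeds; "joint_efforts": joint torques, N m; "position": TCP position; "ee_rot": TCP orientation; "contact_force": force on the tool from outside, world axes, zero at the start; "wrist_torque": the same for the moment, N m; "gripper_width": finger opening in mm.
Only numpy, scipy, OpenCV 4.12 (cv2) and the standard library are available. Lean on these libraries where they do the work, as an engineer would, in place of code of your own. Each camera call takes 0.05 s, during which the arm holds its last target.

## Working session

There is one attempt and no reset: what is moved stays moved. The work goes in short steps, Python scripts to look and compute and a tool call to move; the robot and the scene stay as the last step left them, time stands still between calls to the robot, and variables do not carry over. Pictures are saved under pics/ and viewed, and the job is handed in when it is done.

Besides the shell and the picture viewer there is one more tool, called by a JSON object that holds its "method" and its "body". jog_arm: Moves the arm, as the interface text tells. Its arguments: {"type":"object","properties":{"increments":{"type":"array"},"hand":{"type":"number"}},"required":["increments"]}

```bash
mkdir -p pics
python3 - <<'E'
from bench import *
import cv2
s=read_state();print({k:s[k] for k in('clock','position','ee_rot','gripper_width','contact_force')})
for n in("scene","top","wrist"):
    im=get_image(n);cv2.imwrite(f"pics/{n}0.png",im[:,:,::-1]);print(n,calibration(n))
E
```

```text
{'clock': 0.0, 'position': array([240.72567953, 576.18181681, 247.2305027 ]), 'ee_rot': array([ 9.80463089e-01, -1.96700206e-01, -1.77004973e-04,  1.06227670e-03]), 'gripper_width': 85.69196412659564, 'contact_force': array([-0.33457431, -0.21098993,  0.26827865])}
scene {'fx': 446.8109394466355, 'fy': 446.8109394466355, 'cx': 252.91218869453522, 'cy': 194.90268541568764, 'position': array([1537.69308201,  200.96418214,  766.29032071]), 'rotation': array([0.31847843, 0.36217976, 0.64965959, 0.58765613])}
top {'fx': 452.4105104739019, 'fy': 452.4105104739019, 'cx': 252.06776316187032, 'cy': 186.17328672616037, 'position': array([ 281.85869111,   75.90288679, 1354.43505783]), 'rotation': array([ 0.04526902, -0.04199071, -0.69624822,  0.71514048])}
wrist {'fx': 297.3186396354542, 'fy': 297.3186396354542, 'cx': 256.51833155381576, 'cy': 195.78396325064472, 'hand_eye': array([[ 2.04552159e-04,  9.48696926e-01,  3.16186813e-01,
         8.08173139e+01],
       [ 9.99999791e-01,  4.34626248e-09, -6.46947408e-04,
         5.13805019e-01],
       [-6.13758392e-04,  3.16186879e-01, -9.48696728e-01,
        -1.25251630e+02],
       [ 0.00000000e+00,  0.00000000e+00,  0.00000000e+00,
         1.00000000e+00]])}
```

View pics/scene0.png

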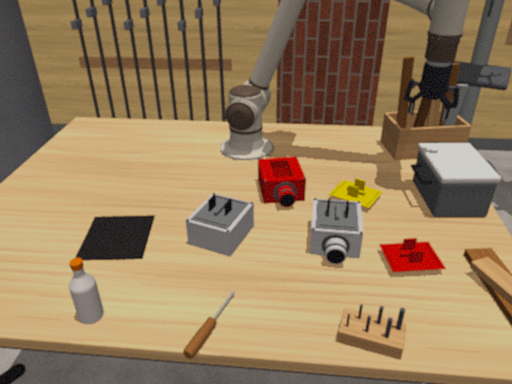

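View pics/top0.png

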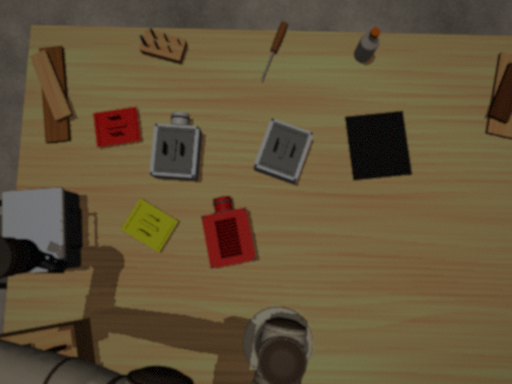

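View pics/wrist0.png

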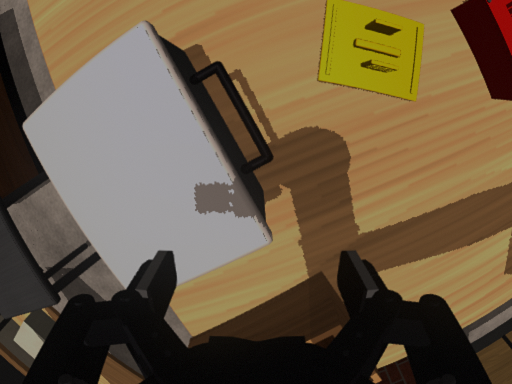

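Scene: two grey boxes, at top-view (175,150) with a round stub at (180,117), and at (283,150) without one. The red box at (229,235) also has a stub but is a red look-alike. The mat is at (378,145). The filter box is therefore the grey one at (175,150), which I'll confirm in an enlarged crop while measuring.

```bash
cat > h.py <<'E'
import numpy as np,cv2
from scipy.spatial.transform import Rotation as R
from bench import *
def ray(c,uv):
    uv=np.atleast_2d(uv).astype(float)
    d=np.c_[(uv[:,0]-c['cx'])/c['fx'],-(uv[:,1]-c['cy'])/c['fy'],-np.ones(len(uv))]
    return R.from_quat(c['rotation']).apply(d)
def onz(c,uv,z):
    d=ray(c,uv);p=np.array(c['position']);return p+d*((z-p[2])/d[:,2])[:,None]
def wrist_onz(c,s,uv,z):
    uv=np.atleast_2d(uv).astype(float)
    a=(uv-[c['cx'],c['cy']]);r=np.hypot(*a.T);th=r/c['fx'];k=np.sin(th)/np.maximum(r,1e-9)
    d=np.c_[a[:,0]*k,-a[:,1]*k,-np.cos(th)]
    H=c['hand_eye'];Rt=R.from_quat(s['ee_rot'])
    d=Rt.apply(d@H[:3,:3].T);p=np.array(s['position'])+Rt.apply(H[:3,3])
    return p+d*((z-p[2])/d[:,2])[:,None]
E
python3 - <<'E'
from h import *
im=cv2.imread('pics/top0.png');c=calibration('top')
cv2.imwrite('pics/crop_top.png',cv2.resize(im[95:190,130:430],None,fx=2.6,fy=2.6,interpolation=cv2.INTER_CUBIC))
sc=cv2.imread('pics/scene0.png');cv2.imwrite('pics/crop_sc.png',cv2.resize(sc[170:280,170:390],None,fx=3.5,fy=3.5,interpolation=cv2.INTER_CUBIC))
hsv=cv2.cvtColor(im,cv2.COLOR_BGR2HSV)
def rect(mask,x0,y0,x1,y1,z,name):
    m=np.zeros_like(mask);m[y0:y1,x0:x1]=mask[y0:y1,x0:x1]
    cs,_=cv2.findContours(m,cv2.RETR_EXTERNAL,cv2.CHAIN_APPROX_NONE);k=max(cs,key=cv2.contourArea)
    w=onz(c,k[:,0,:],z)[:,:2].astype(np.float32);r=cv2.minAreaRect(w);print(name,r,cv2.contourArea(k),cv2.boundingRect(k))
g=((hsv[:,:,1]<60)&(hsv[:,:,2]>70)).astype(np.uint8)*255
g=cv2.morphologyEx(g,cv2.MORPH_CLOSE,np.ones((3,3)))
rect(g,145,124,210,185,82,'filter');rect(g,250,112,320,190,82,'plain')
d=(hsv[:,:,2]<50).astype(np.uint8)*255
rect(d,335,105,420,190,4,'mat')
E
```

```text
filter ((539.2364501953125, 309.67376708984375), (132.4049072265625, 154.73257446289062), 87.76216888427734) 2297.5 (150, 124, 50, 54)
plain ((549.318359375, -2.79815673828125), (132.19888305664062, 152.0370330810547), 71.64056396484375) 2295.5 (255, 119, 58, 62)
mat ((585.546875, -294.2858581542969), (195.14955139160156, 173.97451782226562), 7.373082160949707) 3478.0 (346, 112, 65, 68)
```

View pics/crop_top.png

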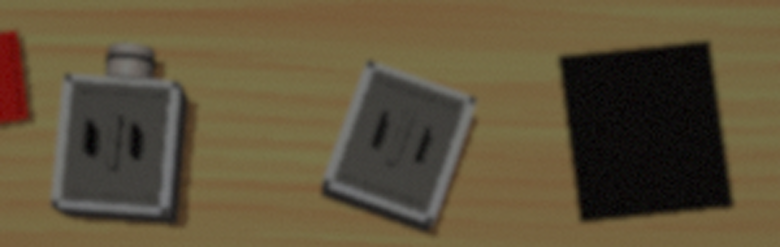

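View pics/crop_sc.png

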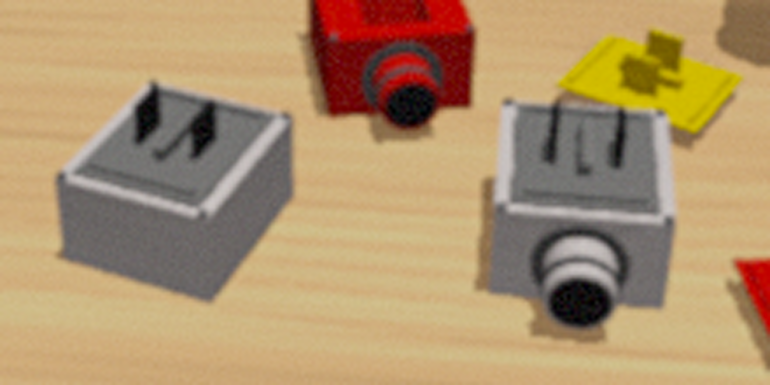

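Confirmed: the grey box with the round stub (its stub is at scene crop pixel (580,280)) is the filter box at about (539,310), and the other grey box has no stub. Next I move above it and look with the wrist camera.

{"method": "jog_arm", "body": {"increments": [[0.038, 0.013, 0.002, -2], [0.09, 0.031, 0.004, -5], [0.143, 0.05, 0.006, -8], [0.197, 0.068, 0.008, -11], [0.25, 0.087, 0.01, -14], [0.304, 0.105, 0.012, -17], [0.35, 0.121, 0.014, -20], [0.378, 0.131, 0.016, -20.5], [0.378, 0.131, 0.017, -20.5], [0.378, 0.131, 0.017, -20.5]], "hand": 1}}

```text
clock: 1.4
position: [538.6, 309.8, 230.3]
ee_rot: [1.0, -0.019, -0.001, 0.001]
contact_force: [0.0, 0.9, 0.1]
gripper_width: 85.4
```

```bash
cat > look.py <<'E'
from h import *
import sys
s=read_state();im=get_image('wrist')[:,:,::-1];cv2.imwrite(f'pics/{sys.argv[1]}.png',im)
print(s['clock'],s['position'],s['ee_rot'],np.degrees(R.from_quat(s['ee_rot']).as_matrix()[:2,0]@[1,1j] and np.angle(R.from_quat(s['ee_rot']).as_matrix()[:2,0]@[1,1j])),s['contact_force'],s['gripper_width'],s['joints'])
np.save(f'pics/{sys.argv[1]}.npy',np.r_[s['position'],s['ee_rot']])
E
python3 look.py w1
```

```text
1.4 [538.60469253 309.769219   230.33664365] [ 9.99816783e-01 -1.91058175e-02 -6.28394860e-04  9.86081118e-04] -2.1895698252867595 [0.02882667 0.85384117 0.12256838] 85.37358545695206 [ 7.82266575e-01  3.91862553e-01 -2.74258403e-02  5.13290474e-04
 -1.15379899e+00  7.50107337e-01]
```

View pics/w1.png

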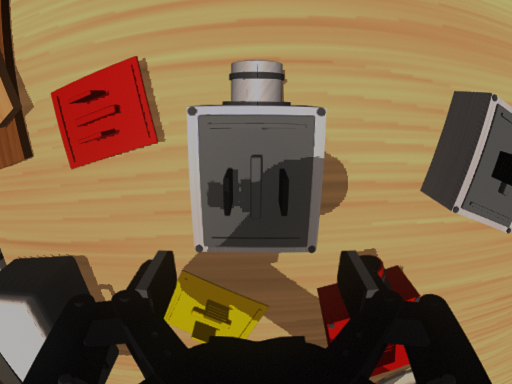

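Run:
```python
from h import *
im=cv2.imread('pics/w1.png');a=np.load('pics/w1.npy');c=calibration('wrist');s=dict(position=a[:3],ee_rot=a[3:])
cv2.imwrite('pics/w1c.png',cv2.resize(im[95:260,175:335],None,fx=3.6,fy=3.6,interpolation=cv2.INTER_CUBIC))
print(wrist_onz(c,s,[[192,111],[321,112],[312,249],[198,249]],82))
w=wrist_onz(c,s,[[192,111],[321,112],[312,249],[198,249]],82);print(w.mean(0))
```

```text
[[612.44275122 365.65908624  82.        ]
 [606.97621067 246.83781345  82.        ]
 [466.21629124 253.00965741  82.        ]
 [470.89056149 373.5141135   82.        ]]
[539.13145366 309.75516765  82.        ]
```

View pics/w1c.png

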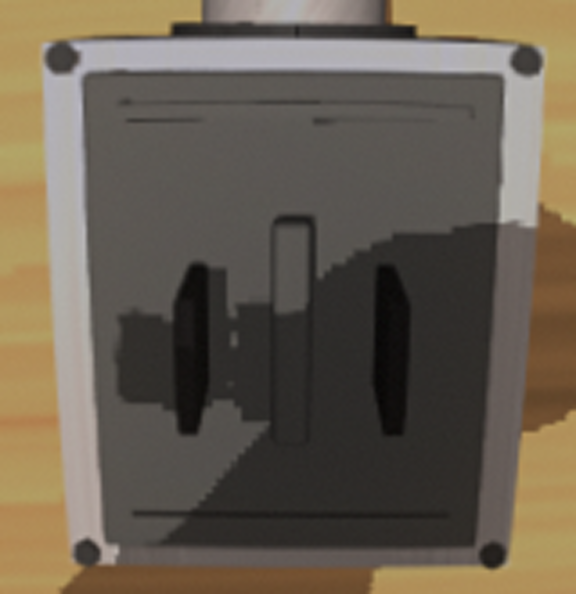

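Run:
```python
from h import *
a=np.load('pics/w1.npy');c=calibration('wrist');s=dict(position=a[:3],ee_rot=a[3:])
f=lambda q:np.array(q)/3.6+[175-.4,95-.4]
w=wrist_onz(c,s,f([[83,73],[503,75],[478,545],[105,545]]),84);print(w,w.mean(0))
w=wrist_onz(c,s,f([[175,350],[410,350]]),120);print(w,w.mean(0))
# tab ends (in x) at z=120
w=wrist_onz(c,s,f([[176,300],[176,402],[409,305],[406,405]]),120);print(w,w.mean(0))
# mat from top
```

```text
[[608.50049956 360.16661497  84.        ]
 [603.88399938 253.59230602  84.        ]
 [471.26159862 258.48471765  84.        ]
 [475.47599312 366.41333917  84.        ]] [539.78052267 309.66424445  84.        ]
[[545.10274048 336.66346232 120.        ]
 [542.98409696 282.20017024 120.        ]] [544.04341872 309.43181628 120.        ]
[[557.07211992 335.58026226 120.        ]
 [532.24864962 337.38456034 120.        ]
 [553.81841938 282.36490249 120.        ]
 [529.38168196 283.19049131 120.        ]] [543.13021772 309.6300541  120.        ]
```

{"method": "jog_arm", "body": {"increments": [[0.001, 0, 0.025, 0], [0.001, 0, 0.055, 0], [0.001, 0, 0.085, 0], [0.001, 0, 0.105, 0], [0.001, 0, 0.117, 0], [0.001, 0, 0.123, 0], [0.001, 0, 0.123, 0], [0.001, 0, 0.123, 0]]}}

```text
clock: 2.45
position: [539.7, 310.3, 108.5]
ee_rot: [1.0, -0.019, 0.0, 0.0]
contact_force: [-0.4, -0.3, 0.3]
gripper_width: 85.3
```

```bash
python3 look.py w2
```

```text
2.45 [539.70461062 310.34422143 108.52872875] [ 9.99827632e-01 -1.85625107e-02  2.32176506e-04  2.92805468e-04] -2.127221515038953 [-0.41629762 -0.27558086  0.29869823] 85.25292691431527 [ 0.7817825   0.50616378 -0.17485051  0.00095377 -0.8898791   0.75128623]
```

View pics/w2.png

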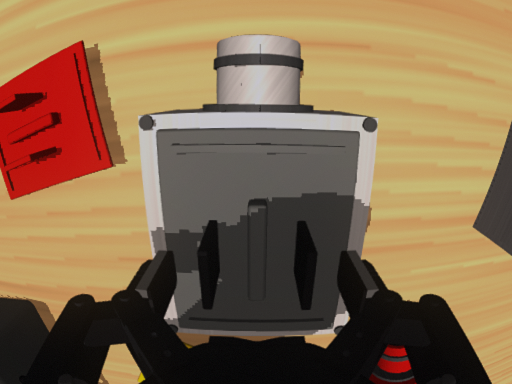

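The tabs, at (208,265) and (305,265), lie centred between the pads at (160,275) and (355,275). The stub shows at (260,70). I'll close now.

{"method": "jog_arm", "body": {"increments": [[0, 0, 0.001, 0], [0, 0, 0.001, 0], [0, 0, 0.001, 0], [0, 0, 0.001, 0], [0, 0, 0.001, 0], [0, 0, 0.001, 0], [0, 0, 0.001, 0], [0, 0, 0.001, 0]], "hand": -1}}

```text
clock: 3.5
position: [540.7, 310.6, 110.2]
ee_rot: [1.0, -0.018, 0.002, -0.0]
contact_force: [-2.3, -0.5, 10.7]
gripper_width: 22.4
```

```bash
python3 look.py w3
```

```text
3.5 [540.70208317 310.61856897 110.1835087 ] [ 9.99833573e-01 -1.81598508e-02  1.71873049e-03 -3.04045099e-04] -2.081148979357276 [-2.32155605 -0.52319495 10.73524241] 22.357859316636038 [ 0.78154427  0.50446206 -0.17356766  0.00262716 -0.88993657  0.75127949]
```

View pics/w3.png

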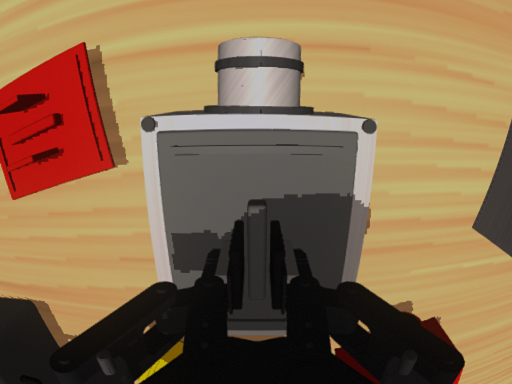

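Squeezed: the tabs have moved in to (237,265) and (277,265), with the fingers pressing on them. I'll lift slowly and check.

{"method": "jog_arm", "body": {"increments": [[0, 0, -0.003, 0], [0, 0, -0.008, 0], [0, 0, -0.014, 0], [0, 0, -0.02, 0], [0, 0, -0.027, 0], [0, 0, -0.035, 0], [0, 0, -0.045, 0], [0, 0, -0.055, 0], [0, 0, -0.06, 0], [0, 0, -0.06, 0]]}}

```text
clock: 4.8
position: [540.6, 310.7, 170.7]
ee_rot: [1.0, -0.018, 0.002, -0.001]
contact_force: [-0.7, 0.0, -2.3]
gripper_width: 22.7
```

```bash
python3 look.py w4
python3 - <<'E'
from h import *
cv2.imwrite('pics/s4.png',get_image('scene')[:,:,::-1])
E
```

```text
4.8 [540.62277461 310.73709105 170.73489821] [ 9.99832691e-01 -1.81610637e-02  2.07132055e-03 -6.89655985e-04] -2.0813955069032413 [-0.65552357  0.03951823 -2.32654169] 22.69756787132795 [ 0.78176236  0.44177134 -0.10736     0.00236263 -1.01779042  0.75147269]
```

View pics/w4.png

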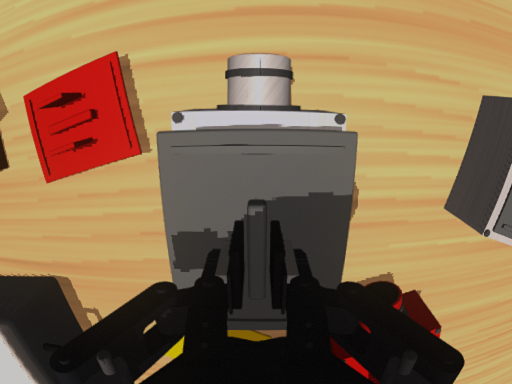

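View pics/s4.png

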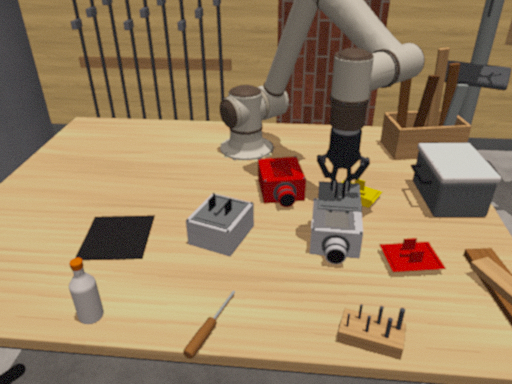

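The cover is off: the filter box rim shows beneath it at (260,120), and the plain box is untouched. I'll raise it and carry it toward the mat.

{"method": "jog_arm", "body": {"increments": [[0, 0, -0.015, 0], [0.001, 0.005, -0.035, 0], [0.003, 0.02, -0.052, 0], [0.005, 0.045, -0.06, 0], [0.009, 0.08, -0.06, 0], [0.013, 0.12, -0.06, 0], [0.018, 0.16, -0.06, 0], [0.022, 0.2, -0.06, 0], [0.027, 0.24, -0.06, 0], [0.031, 0.28, -0.06, 0]]}}

```text
clock: 6.15
position: [559.9, 26.7, 229.9]
ee_rot: [1.0, -0.019, 0.001, -0.0]
contact_force: [0.1, -0.2, -1.4]
gripper_width: 22.6
```

{"method": "jog_arm", "body": {"increments": [[0.004, 0.04, 0, -1], [0.008, 0.08, 0, -2.5], [0.013, 0.12, 0, -4], [0.017, 0.155, 0, -5.5], [0.02, 0.185, 0, -7], [0.024, 0.21, 0, -8.5], [0.026, 0.23, 0, -9.5], [0.027, 0.24, 0, -9.5], [0.027, 0.24, 0, -9.5]]}}

```text
clock: 7.28
position: [577.1, -215.1, 229.8]
ee_rot: [0.998, 0.063, 0.001, -0.0]
contact_force: [-0.3, 0.3, -1.0]
gripper_width: 22.9
```

```bash
python3 look.py w5
```

```text
7.275 [ 577.10237929 -215.05202737  229.78838192] [ 9.98004523e-01  6.31374894e-02  7.79888762e-04 -1.44615272e-04] 7.239832568941045 [-0.28252731  0.29799631 -0.99374813] 22.920933526219773 [-9.44771614e-02  3.81531368e-01 -4.44873890e-02 -5.83006176e-04
 -1.14328261e+00  1.79187388e+00]
```

View pics/w5.png

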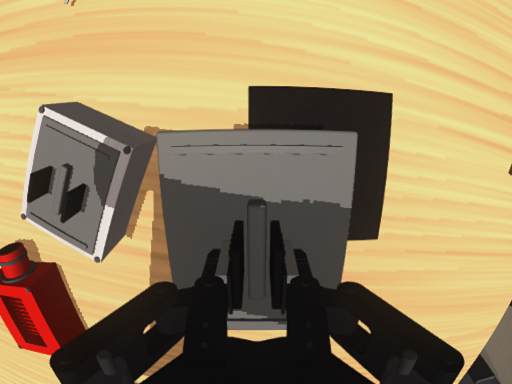

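Run:
```python
from h import *
a=np.load('pics/w5.npy');c=calibration('wrist');s=dict(position=a[:3],ee_rot=a[3:])
w=wrist_onz(c,s,[[249,87],[392,94],[378,240]],4);print(w,(w[0]+w[2])/2, np.linalg.norm(w[0]-w[1]),np.linalg.norm(w[2]-w[1]))
t=R.from_quat(a[3:])
p=wrist_onz(c,s,[[158,131],[357,131],[171,255],[348,255]],a[2]-26.2)
print(t.inv().apply(p-a[:3]))
```

```text
[[ 671.70034215 -194.63505104    4.        ]
 [ 694.55358299 -369.99698601    4.        ]
 [ 497.94281288 -397.4009904     4.        ]] [ 584.82157752 -296.01802072    4.        ] 176.844787454049 198.51139609238408
[[ 66.04464096 -51.63092579  26.31386736]
 [ 66.11472408  53.31744575  26.29401937]
 [ -7.45686846 -51.15518126  26.19801728]
 [ -7.63523133  55.59854681  26.17743467]]
```

{"method": "jog_arm", "body": {"increments": [[0, 0.025, 0, 0], [-0.001, 0.055, 0.015, 0], [-0.001, 0.075, 0.04, 0], [-0.001, 0.08, 0.07, 0], [-0.001, 0.08, 0.1, 0], [-0.001, 0.08, 0.125, 0], [-0.001, 0.08, 0.145, 0], [-0.001, 0.08, 0.157, 0], [-0.001, 0.08, 0.16, 0], [-0.001, 0.08, 0.16, 0]]}}

```text
clock: 8.57
position: [587.2, -293.7, 70.5]
ee_rot: [0.998, 0.064, 0.001, 0.0]
contact_force: [-0.6, 0.1, -2.3]
gripper_width: 22.6
```

```bash
python3 look.py w6
python3 - <<'E'
from h import *
cv2.imwrite('pics/s6.png',get_image('scene')[:,:,::-1])
E
```

```text
8.575 [ 587.22022315 -293.7299653    70.48856567] [9.97958374e-01 6.38530829e-02 1.36571376e-03 5.29904456e-05] 7.3220343162979225 [-0.61168549  0.12972325 -2.32971253] 22.565175741746852 [-2.18251934e-01  5.97177488e-01 -1.17502528e-01 -8.74105955e-04
 -8.53463566e-01  1.91741523e+00]
```

View pics/w6.png

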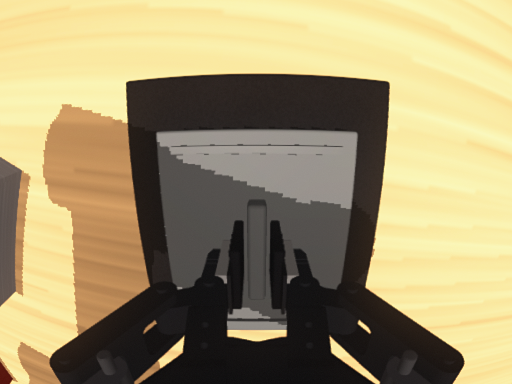

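View pics/s6.png

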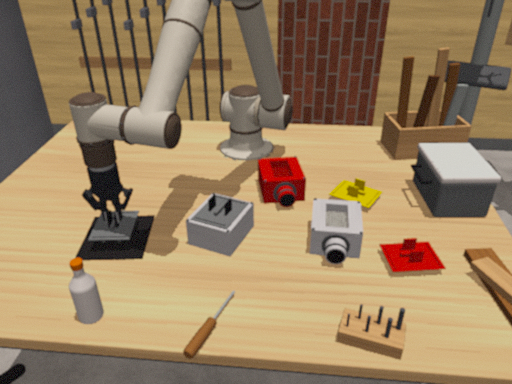

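The cover is centred above the mat (mat edges at columns 127 and 388, plate at 157 and 357), and the filter box is open. I'll lower it gently.

{"method": "jog_arm", "body": {"increments": [[-0.001, 0, 0.004, 0], [-0.001, 0, 0.008, 0], [-0.001, 0, 0.011, 0], [-0.001, 0, 0.013, 0], [-0.001, 0, 0.014, 0], [-0.001, 0, 0.015, 0], [-0.001, 0, 0.016, 0], [-0.001, 0, 0.016, 0]]}}

```text
clock: 9.68
position: [586.4, -294.0, 54.9]
ee_rot: [0.998, 0.064, 0.002, 0.0]
contact_force: [-0.3, -0.1, -2.0]
gripper_width: 22.5
```

{"method": "jog_arm", "body": {"increments": [[0, 0, 0.001, 0], [0, 0, 0.001, 0], [0, 0, 0.002, 0], [0, 0, 0.002, 0], [0, 0, 0.002, 0]]}}

```text
clock: 10.3
position: [586.4, -294.0, 52.9]
ee_rot: [0.998, 0.064, 0.002, 0.0]
contact_force: [-0.6, 0.3, -1.6]
gripper_width: 22.4
```

{"method": "jog_arm", "body": {"increments": [[0, 0, 0.001, 0], [0, 0, 0.001, 0], [0, 0, 0.002, 0], [0, 0, 0.002, 0], [0, 0, 0.002, 0]]}}

```text
clock: 10.92
position: [586.6, -294.1, 52.2]
ee_rot: [0.998, 0.064, 0.002, 0.0]
contact_force: [-2.1, 2.5, 5.5]
gripper_width: 22.7
```

Contact, 5.5 N upward. I'll release in steps.

{"method": "jog_arm", "body": {"increments": [[0, 0, 0, 0], [0, 0, 0, 0]], "hand": -0.35}}

```text
clock: 11.18
position: [586.5, -294.0, 51.9]
ee_rot: [0.998, 0.064, 0.002, 0.0]
contact_force: [0.3, 0.5, -1.9]
gripper_width: 28.1
```

{"method": "jog_arm", "body": {"increments": [[0, 0, 0, 0], [0, 0, 0, 0]], "hand": 0.0}}

```text
clock: 11.42
position: [586.4, -294.0, 51.5]
ee_rot: [0.998, 0.064, 0.002, 0.0]
contact_force: [0.3, 0.9, -1.4]
gripper_width: 42.7
```

{"method": "jog_arm", "body": {"increments": [[0, 0, 0, 0], [0, 0, 0, 0], [0, 0, 0, 0]], "hand": 0.3}}

```text
clock: 11.8
position: [586.6, -294.1, 51.8]
ee_rot: [0.998, 0.064, 0.002, 0.0]
contact_force: [-0.9, 0.3, -0.4]
gripper_width: 55.6
```

{"method": "jog_arm", "body": {"increments": [[0, 0, 0, 0], [0, 0, 0, 0], [0, 0, 0, 0], [0, 0, 0, 0], [0, 0, 0, 0], [0, 0, 0, 0]], "hand": 1}}

```text
clock: 12.55
position: [586.6, -294.1, 51.8]
ee_rot: [0.998, 0.064, 0.002, 0.0]
contact_force: [-0.5, -0.2, -0.7]
gripper_width: 85.5
```

```bash
python3 look.py w7
```

```text
12.55 [ 586.59273847 -294.12296764   51.80151832] [9.97952754e-01 6.39251031e-02 1.93181809e-03 3.88013053e-04] 7.330401070692866 [-0.48785508 -0.23006382 -0.69029311] 85.45401543094198 [-2.18924704e-01  6.18481812e-01 -1.34079988e-01 -4.58296354e-04
 -8.14307897e-01  1.91797263e+00]
```

View pics/w7.png

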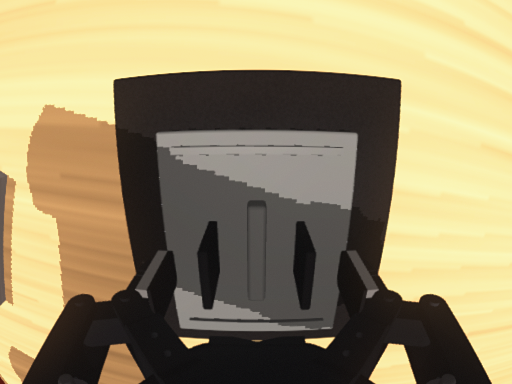

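The tabs have sprung out to (208,265) and (303,265) and the fingers are clear. I'll back away straight up, then to the side for a check.

{"method": "jog_arm", "body": {"increments": [[0, 0, -0.01, 0], [0, 0, -0.03, 0], [0, 0, -0.06, 0], [0, 0, -0.1, 0], [0, 0, -0.14, 0], [0, 0, -0.18, 0], [-0.02, 0, -0.2, 0], [-0.04, 0, -0.21, 0], [-0.05, 0, -0.21, 0], [-0.05, 0, -0.21, 0]]}}

```text
clock: 13.85
position: [535.1, -300.4, 260.9]
ee_rot: [0.998, 0.064, 0.001, 0.0]
contact_force: [0.4, -0.8, -0.1]
gripper_width: 85.1
```

```bash
python3 look.py w8
python3 - <<'E'
from h import *
cv2.imwrite('pics/s8.png',get_image('scene')[:,:,::-1])
E
```

```text
13.85 [ 535.10260234 -300.38393376  260.88345183] [9.97977423e-01 6.35564345e-02 1.28186718e-03 1.24500729e-05] 7.287962806369801 [ 0.43908468 -0.77787887 -0.06981928] 85.07292687371668 [-2.48436793e-01  3.56279517e-01 -3.03897258e-03 -8.16190047e-04
 -1.20903037e+00  1.94671976e+00]
```

View pics/w8.png

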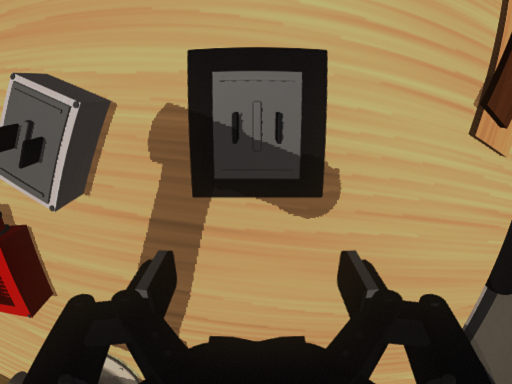

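View pics/s8.png

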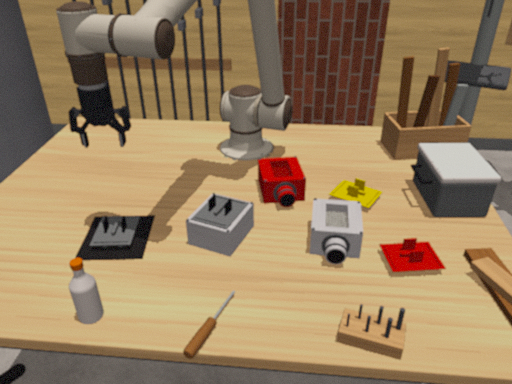

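The cover stands tabs up on the mat, with the plate at columns 211–302 and rows 72–179 and the mat at columns 188–327 and rows 48–197. The plain box is still covered and the filter box is open. One numeric check of the centring, then I hand in.

Run:
```python
from h import *
a=np.load('pics/w8.npy');c=calibration('wrist');s=dict(position=a[:3],ee_rot=a[3:])
m=wrist_onz(c,s,[[188,50],[327,51],[323,196],[193,197]],4).mean(0)
p=wrist_onz(c,s,[[212,72],[302,72],[300,179],[214,179]],26)
print(m,p.mean(0),p.mean(0)-m)
```

```text
[ 585.87021716 -296.08480737    4.        ] [ 584.77256796 -295.11013727   26.        ] [-1.0976492  0.9746701 22.       ]
```

```bash
python3 -c "
from bench import *
print(job_done())"
```

```text
the job is handed in; nothing more can be done
None
```

I squeezed the tabs of the grey filter box's cover, the box with the hose stub. I then lifted the cover straight off and set it down tabs up on the mat. Touchdown force was about 5.5 N. I released in steps, retracted the arm and handed the job in at about 14 s.

**Last checks:**
- The cover is about 1.5 mm from the mat centre and aligned with the mat's sides.
- Its tabs have sprung back out, and the gripper is open and clear of it.
- The filter box is open, the plain box still has its cover clipped on, and the red and yellow look-alikes are untouched.

**Small disagreements:**
- The gripper read about 22.5 mm on the squeezed tabs, where I expected about 26 mm.
- The force reading rose to about 11 N as the gripper closed on the tabs, and the arm rode up about 2 mm.
- The two camera estimates of the mat centre differed by about 2 mm.

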